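# Refit the speed knob and hold it home

## Robot

A 6-joint arm with a two-finger parallel gripper is mounted at the origin on a cart in front of the work surface, level with it; the furniture and walls round the work are solid. World frame = base frame: x ahead of the robot, y to its left, z up, the work surface at z = 0. Lengths are in m, angles in rad, forces in N, time in s.
With the tool pointing down it reaches from about 0.325 to 0.775 m from the base axis. Payload 5.5 kg.
Tool frame: the origin (TCP) lies where the fingers leave the gripper's body, on its centre line; the fingertips stand 80 mm ahead of it and the grasp point (between the pads) lies 61 mm ahead of it (manip.pinch_z is the distance from the TCP to the grasp point, in m); z points along the fingers, y is the line along which they close (so a half turn about z gives the same grasp; the last joint's range is limited). The gripper opens to 88 mm and grips with 3 to 60 N. Pads are 20 mm wide; open, the fingers measure 115 mm over their backs; the gripper's body (75 mm by 178 mm) begins 61 mm behind the grasp point.
Start: joints at [1.212, 0.091, 1.231, -0, 1.82, -0.057], TCP at [0.178, 0.573, 0.303] pointing down, gripper open.
Joint ranges: [-2.87, 2.87], [-0.86, 2.18], [0.17, 2.46], [-1.51, 4.65], [0.06, 2.69], [-2.65, 2.65]. Speed limits (rad/s): [2.57, 2.57, 3.01, 3.14, 3.14, 3.14].

## Interface

Orientations are given as a unit quaternion [w, x, y, z].
In Python, from workcell import manip, grab_frame, job gives the robot as it stands. The module is installed in compiled form; this text tells all that it offers.
- The arm moves only by the tool step_arm, never from a script. Its arguments are lists of equal length, an entry for each row: "dp": the shift along the tool's x, y, z in shares of 1 m (1.0 is 1 m), a list of three; "rotation": the turn, a rotation vector about the tool's x, y, z in shares of 2 pi rad (1.0 is 2 pi rad), a list of three; "gripper": the closure, from -1 (fully open) to 1 (shut). In form: {"dp": [[tx, ty, tz], ...], "rotation": [[wx, wy, wz], ...], "gripper": [gripper, ...]}. A call has 1 to 10 rows; each row is the pose to reach, as a shift and turn from the pose commanded when the call began, along the tool's axes at that moment; what a row does not reach only later rows make up. A row lasts 1/10 s, in which the tool goes at most 50 mm and 8.59 degrees, less where a joint would pass 70% of its speed; a pose out of reach is approached as far as the arm can. A call with a gripper value outside its range is refused whole. The fingers move at their own pace and stop on an object; "grip_force" is the grip in N (left out, the last holds). Time passes only in rows, so rows that repeat a pose let the fingers close. It gives the time, the measured TCP pose, the force, the opening and the grip force at its end, in the units of the state.
- manip.state(): the state, without advancing time (a new reading comes with each control period).
- grab_frame(name): name is "side" or "top"; returns a dict with "img" (400x640x3 uint8, red, green, blue), "z_map" (400x640 float32, m along the optical axis (not along the pixel's ray), 0 where there is no reading), "intrinsics" (3x3 intrinsics, pixels), "xyz" and "rotation" of the camera in the world. Camera axes: x right, y down, z forward; pixel columns grow to the right and rows downward; lengths in m; the calibration is good to about 2 mm. A picture is of the moment at which its call begins.
- job.job_done(): hands the job in; it is judged then, once.
The state is a dict: "time_s": time; "joints": joint angles; "qvel": joint speeds; "tau": joint torques, N m; "eef_pos": TCP position; "ee_rot": TCP orientation; "ft_force": force on the tool from outside, world axes, zero at the start; "wrist_torque": the same for the moment, N m; "gripper_width": opening from 0.0 (shut) to 1.0 (fully open); "finger_force": force on a finger pad.
Only numpy, scipy, OpenCV 4.12 (cv2) and the standard library are available. Lean on these libraries where they do the work, as an engineer would, in place of code of your own. Each camera call takes 0.05 s, during which the arm holds its last target. There are 200 camera calls.

## Task

The orange knob of the grey speed controller has come off and lies toppled on the worktop: stand it upright on the worktop first. Then turn it so that the flat of its D-shaped bore, on the white pointer's side, meets the red-marked flat of the controller's D-shaft, and push it onto the shaft until the sprung brass collar under it is fully down. Finish while still gripping the knob and pressing it fully home, so that its grub screw could be tightened, and leave the steel block, pliers and tape roll where they lie.

Things in the scene. Friction and masses are not known exactly. Their poses are not given: they have to be found in the camera images.
- knob: orange bar knob, 42 mm high, 80 g. Origin: centre of its underside; z along its axis from underside to head. Skirt 52 mm diameter, 11 mm high, cut flat at x = +-24 mm; above it a grip bar 48 mm long (x), 20 mm wide (y), its ends flush with those flats. Blind D-shaped bore from the underside: 14 mm diameter, 25 mm deep, its flat on the +x side 4.5 mm from the axis, mouth chamfered
- knob_grip (a point): point on the knob's axis 31 mm above its underside, inside the grip bar; axes as the knob's. The knob starts lying on its -x flat, pointer end up, axis level 24 mm above the worktop, head away from the robot (within 35 degrees). Centre of mass about 18 mm above the underside: set down on its skirt's edge leaning less than 35 degrees and let go, it settles upright
- knob_pointer (a point): point 31 mm above the underside on the knob's +x end, where its white pointer stripe runs down (the stripe also runs along the +x half of the head's top); the bore's flat is on this side. Around the knob: wall cabinets overhang the worktop from x = 0.64 m on, 0.41 m up; a low pad of tools lies behind, from x = 0.60 m on; a vice 81 mm high to the left, from y = 0.15 m
- shaft: steel D-shaft, upright on the controller. Origin: on its axis at the controller's top face, 50 mm above the worktop; z up, x toward its flat. 12 mm diameter, flat (painted red) 3.5 mm from the axis. Turns very stiffly (0.4 N m). The flat faces the robot (world -x) give or take 50 degrees. The bore fits with 1 mm play all round when the flats agree within about 10 degrees
- shaft_tip (a point): centre of the shaft's tip, 26 mm above the controller's top face; rim chamfered 1.5 mm; axes as the shaft's
- collar: sprung brass collar round the shaft, 30 mm diameter. Its top face stands 10 mm above the controller's top face and goes down 6 mm to its stop; 2 N starts it, 8 N brings it fully down, and it lifts the knob again when the press ends. Fully home, the knob's origin is 4 mm above the shaft's. Its own origin: on the axis, level with the controller's top face while up
- controller: grey speed controller, a box 150 x 130 mm, 50 mm high, fixed to the worktop; origin: centre of its underside, the shaft stands over the centre. A switch and sockets stand up to 6 mm above its top along its far edge.
- steel_block: small dark ground steel block, 22 x 36 x 18 mm high; origin under its centre. Leave alone.
- tape_roll: black roll of insulating tape lying flat, 67 mm diameter, 19 mm high; origin under its centre. Leave alone.
- pliers: red-handled pliers lying flat, 170 mm long (y), 61 mm wide, 18 mm high; origin under the middle. Leave alone.

How it is judged:
On the way, in this order (a step that is already met when the one before it is completed fails the run):
1. the knob stands upright on the worktop (angle between knob's own z axis and vertical below 0.12 rad and height (world z) of knob between -0.005 and 0.005 m), for 0.2 s.
2. the knob is on the shaft, flats matched (horizontal distance between knob and shaft below 0.003 m and z of knob in the frame of shaft below 0.015 m and angle between the x axis of knob and the x axis of shaft, either way round below 0.35 rad and angle between knob's own z axis and vertical below 0.12 rad), for 0.1 s.
At the end, for the whole second after the job is handed in: the knob sits on the D-shaft, upright within 0.1 rad, centred within 2.5 mm, flats matched, its underside within 5.8 mm of the controller's top face (collar down within about 2 mm of its stop), pressed on the collar with more than 3 N, at rest, and still held between the fingers (z of knob in the frame of shaft below 0.0058 m and horizontal distance between knob and shaft below 0.0025 m and angle between the x axis of knob and the x axis of shaft, either way round below 0.35 rad and angle between knob's own z axis and vertical below 0.1 rad and contact force between knob and collar above 3 N and contact force between the fingers and knob above 2 N and linear speed of knob below 0.02 m/s); the arm keeps its last pose, push and grip.
It fails at once if the steel block, the tape roll or the pliers are moved more than 30 mm (distance of any of steel_block, tape_roll, pliers from where it was at the start of the episode above 0.03 m).
It also fails if it takes over 58 s, if anything falls off the work surface, if the arm or the gripper's body presses on something with over 40 N, if the wrist force passes 120 N, or if a joint passes its speed limit or range.

## Working session

There is one attempt and no reset: what is moved stays moved. The work goes in short steps, Python scripts to look and compute and a tool call to move; the robot and the scene stay as the last step left them, time stands still between calls to the robot, and variables do not carry over. Pictures are saved under pics/ and viewed, at most 10 in all, crops included, and the job is handed in when it is done.

Besides the shell and the picture viewer there is one more tool, called after "Call:" as name(argument=value, ...) on one line, values as JSON. step_arm: Moves the arm, as the interface text tells. Its arguments: {"type":"object","properties":{"dp":{"type":"array","items":{"type":"array","items":{"type":"number"}}},"rotation":{"type":"array","items":{"type":"array","items":{"type":"number"}}},"gripper":{"type":"array","items":{"type":"number"}},"grip_force":{"type":"number"}},"required":["dp","rotation","gripper"]}

```bash
mkdir -p pics; cat > h.py <<'E'
import numpy as np, cv2
from workcell import manip, grab_frame, job
from scipy.spatial.transform import Rotation as R
def rot(f):
    r=np.array(f["rotation"],float)
    return r if r.shape==(3,3) else R.from_quat(r.ravel()[[1,2,3,0]]).as_matrix()
def cloud(f):
    K=f["intrinsics"];z=f["z_map"].astype(float);v,u=np.mgrid[:z.shape[0],:z.shape[1]]
    p=np.stack([(u-K[0,2])/K[0,0]*z,(v-K[1,2])/K[1,1]*z,z],-1)
    return p@rot(f).T+np.array(f["xyz"])
def save(f,n): cv2.imwrite(f"pics/{n}.png",f["img"][:,:,::-1])
E
python3 - <<'E'
from h import *
print(manip.state(), manip.pinch_z)
for n in("side","top"):
    f=grab_frame(n);save(f,n+"0");np.savez(n+"0.npz",**f)
    print(n,f["xyz"],rot(f),f["intrinsics"])
    P=cloud(f);h=cv2.cvtColor(f["img"],cv2.COLOR_RGB2HSV)
    m=(h[...,0]>5)&(h[...,0]<20)&(h[...,1]>150)&(h[...,2]>80)
    k,l,s,c=cv2.connectedComponentsWithStats(m.astype(np.uint8))
    for i in range(1,k):
        if s[i,4]>30: q=P[(l==i)&(f["z_map"]>0)];print("or",s[i],c[i],q.min(0),q.max(0))
    m=((h[...,0]<5)|(h[...,0]>174))&(h[...,1]>150)&(h[...,2]>80)
    k,l,s,c=cv2.connectedComponentsWithStats(m.astype(np.uint8))
    for i in range(1,k):
        if s[i,4]>5: q=P[(l==i)&(f["z_map"]>0)];print("red",s[i],c[i],q.min(0) if len(q) else 0,q.max(0) if len(q) else 0)
E
```

```text
{'time_s': 0.0, 'joints': array([ 1.21231149e+00,  9.18467358e-02,  1.23187108e+00, -1.10347984e-05,
        1.81980700e+00, -5.67203338e-02]), 'qvel': array([-1.51336697e-03,  1.00489856e-04,  7.53945730e-04, -1.78053068e-03,
       -1.90476351e-03, -6.83898101e-05]), 'tau': array([ 8.08975728e-04, -4.46452010e+01, -4.06447721e+01,  6.99909241e-02,
        2.93141347e-02, -1.31971728e-04]), 'eef_pos': array([0.17828868, 0.57274784, 0.30152236]), 'ee_rot': array([-1.93889524e-04,  1.50311690e-01,  9.88638186e-01, -9.46438909e-04]), 'ft_force': array([ 0.42248495, -0.83626818, -0.39498844]), 'wrist_torque': array([-0.0709503 ,  0.00043897,  0.05489297]), 'finger_force': 0.0, 'gripper_width': 1.000839343484147} 0.0613
side [0.38155252 0.4333534  0.6006302 ] [[-0.98456856 -0.1099439   0.136151  ]
 [-0.17481221  0.58193173 -0.79422677]
 [ 0.0080898  -0.80577156 -0.59217122]] [[378.8391016    0.         319.51781588]
 [  0.         378.8391016  195.45165368]
 [  0.           0.           1.        ]]
or [320  97  39  15 282] [338.39361702 104.15957447] [ 4.76399441e-01 -9.87533930e-01  6.
[... 4030 characters left out ...]
 0.03076936] [ 0.5121104  -0.94762393  0.03827471]
red [611 186   5   6  24] [613.08333333 188.5       ] [ 0.48973375 -0.98873379  0.02959781] [ 0.50433392 -0.9765167   0.03851795]
red [527 188  35  18 129] [543.5503876  195.51162791] [ 0.45786524 -0.86005161  0.00955937] [ 0.50349395 -0.7681864   0.01904272]
red [536 198  32  21 138] [552.15942029 208.77536232] [ 0.42320553 -0.87214371  0.00819403] [ 0.47718233 -0.78696144  0.02053974]
red [410 221  35  22 168] [426.57142857 230.58333333] [ 0.36216942 -0.55043989  0.00674564] [ 0.41624207 -0.46244935  0.02097106]
red [419 231  32  25 169] [435.52071006 243.68047337] [ 0.32916095 -0.5652631   0.00651645] [ 0.39063126 -0.48367854  0.0196152 ]
```

View pics/side0.png

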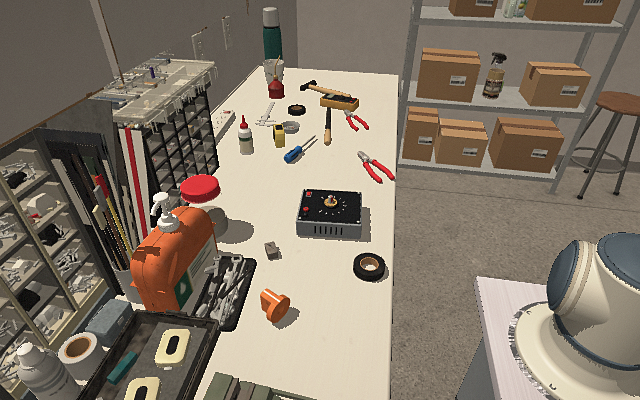

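View pics/top0.png

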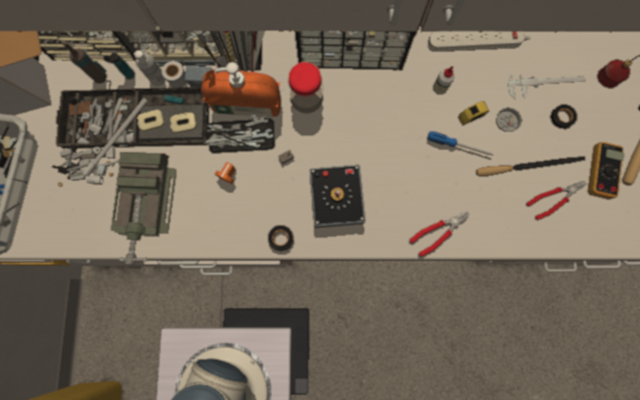

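```bash
python3 - <<'E'
from h import *
ims=[]
for n in("side","top"):
    f=dict(np.load(n+"0.npz"));P=cloud(f)
    c=(abs(P[...,0]-.54)<.05)&(abs(P[...,1]-.02)<.05)
    for lo,hi in((.043,.053),):
        m=c&(P[...,2]>lo)&(P[...,2]<hi)
        r=cv2.minAreaRect(P[m][:,:2].astype(np.float32)*1000);print(n,"knob top",m.sum(),r,P[m].mean(0))
    # skirt and bar
    m=c&(P[...,2]>.015)&(P[...,2]<.055); q=P[m]; print("all",q.min(0),q.max(0))
    # controller top
    c=(abs(P[...,0]-.49)<.12)&(abs(P[...,1]+.27)<.12)
    m=c&(abs(P[...,2]-.05)<.004);r=cv2.minAreaRect(P[m][:,:2].astype(np.float32)*1000);print("ctrl",r,np.median(P[m][:,2]))
    m=c&(P[...,2]>.067)&(P[...,2]<.09);print("shaft",m.sum(),P[m].mean(0),P[m].min(0),P[m].max(0))
    m=c&(P[...,2]>.057)&(P[...,2]<.063);print("collar",m.sum(),P[m].mean(0),P[m].min(0),P[m].max(0))
    K=f["intrinsics"]
    def cr(p,w):
        q=rot(f).T@(np.array(p)-f["xyz"]);u,v=(K@q)[:2]/q[2];u,v=int(u),int(v)
        return cv2.resize(f["img"][v-w:v+w,u-w:u+w,::-1],(400,300 if 0 else 400),interpolation=cv2.INTER_CUBIC),(u,v)
    a,uv=cr((.475,-.275,.065),25);b,uv2=cr((.54,.02,.03),30);print(uv,uv2)
    ims.append(np.hstack([a,b]))
cv2.imwrite("pics/crop0.png",cv2.resize(np.vstack(ims),(600,600)))
E
```

```text
side knob top 258 ((541.267333984375, 9.778564453125), (33.29308319091797, 43.37190628051758), 61.04616928100586) [0.53866818 0.01283827 0.04668025]
all [ 0.51147938 -0.00508911  0.01505392] [0.56358214 0.04144046 0.05013127]
ctrl ((476.97039794921875, -272.3853759765625), (147.3301239013672, 128.46368408203125), 4.865262508392334) 0.049052417491326605
shaft 24 [ 0.47792279 -0.27254648  0.07221327] [ 0.47303717 -0.27925518  0.06715456] [ 0.48273701 -0.26744695  0.07611694]
collar 67 [ 0.47677011 -0.27162546  0.05923873] [ 0.46295589 -0.29115337  0.05720054] [ 0.49147334 -0.25909654  0.06292711]
(331, 199) (270, 306)
top knob top 149 ((542.3054809570312, 7.726747512817383), (39.24916076660156, 41.79530715942383), 64.8855209350586) [0.53897684 0.0070498  0.04717956]
all [ 0.51272755 -0.01197603  0.01536092] [0.56412119 0.03646985 0.05321301]
ctrl ((477.3812255859375, -277.03955078125), (148.7572021484375, 129.58274841308594), 4.993366718292236) 0.049660132500445764
shaft 18 [ 0.4778071  -0.27708032  0.07476956] [ 0.47309215 -0.28074918  0.06758794] [ 0.48331531 -0.27334305  0.07843027]
collar 81 [ 0.48104054 -0.27691326  0.05967039] [ 0.4634413  -0.30442891  0.0570121 ] [ 0.53895946 -0.24385616  0.06273976]
(336, 194) (221, 172)
```

View pics/crop0.png

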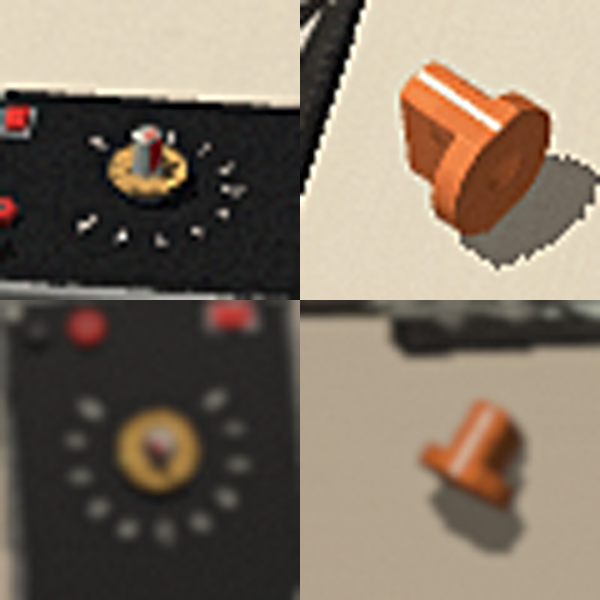

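```bash
cat >> h.py <<'E'
def ray(f,u,v,h):
    d=rot(f)@np.linalg.inv(f["intrinsics"])@np.array([u,v,1.]);o=np.array(f["xyz"]);return o+d*(h-o[2])/d[2]
def proj(f,p):
    q=rot(f).T@(np.array(p)-f["xyz"]);return (f["intrinsics"]@q)[:2]/q[2]
E
python3 - <<'E'
from h import *
for n in("side","top"):
    f=dict(np.load(n+"0.npz"));I=f["img"].astype(float);hs=cv2.cvtColor(f["img"],cv2.COLOR_RGB2HSV)
    # stripe
    u0,v0=map(int,proj(f,(.54,.02,.03)));w=28
    s=hs[v0-w:v0+w,u0-w:u0+w];S=I[v0-w:v0+w,u0-w:u0+w]
    org=(hs[...,0]>4)&(hs[...,0]<20)&(hs[...,1]>140)
    oo=cv2.morphologyEx(org[v0-w:v0+w,u0-w:u0+w].astype(np.uint8),cv2.MORPH_CLOSE,np.ones((5,5)))
    k,l,st,c=cv2.connectedComponentsWithStats(oo);i=1+np.argmax(st[1:,4])
    hull=np.zeros_like(oo);cv2.fillConvexPoly(hull,cv2.convexHull(np.argwhere(l==i)[:,::-1].astype(np.int32)),1)
    inn=cv2.erode(hull,np.ones((3,3)))
    m=(inn>0)&(S[...,2]>(130 if n=="side" else 70))&(s[...,1]<150)
    # keep pts near known bar location
    pts=np.argwhere(m)[:,::-1]+[u0-w,v0-w]
    W=np.array([ray(f,a,b,.048) for a,b in pts])[:,:2];
    print(n,len(W),np.round(W.mean(0),4));vx,vy,x0,y0=cv2.fitLine((W*1000).astype(np.float32),cv2.DIST_HUBER,0,.01,.01).ravel();t=(W*1000-[x0,y0])@[vx,vy];print("axis",np.degrees(np.arctan2(vy,vx)),x0,y0,t.min(),t.max())
    # brass collar
    u0,v0=map(int,proj(f,(.477,-.275,.06)));w=14
    sl=np.s_[v0-w:v0+w,u0-w:u0+w];s=hs[sl].astype(int)
    m=(s[...,0]>12)&(s[...,0]<28)&(s[...,1]>70)&(s[...,2]>90)
    p=np.argwhere(m)[:,::-1]+[u0-w,v0-w];hu=cv2.convexHull(p.astype(np.float32))
    W=np.array([ray(f,a,b,.06)[:2] for a,b in hu[:,0]]);print("collar",cv2.minEnclosingCircle((W*1000).astype(np.float32)),(W.min(0)+W.max(0))/2)
    ax=(.477,-.2725 if n=="side" else -.277)
    for z in(.06,.068,.076):print(z,np.round(proj(f,(*ax,z)),2))
    rd=I[...,0]-(I[...,1]+I[...,2])/2
    a,b=map(int,proj(f,(*ax,.068)))
    print(a-6,b-6);print(rd[b-7:b+8,a-6:a+7].astype(int));print(I[b-7:b+8,a-6:a+7,1].astype(int))
E
```

```text
side 39 [0.5387 0.0101]
axis -28.110691 539.4085 10.096838 -17.595397932140163 17.807555398718666
collar ((477.7635192871094, -272.31512451171875), 16.201501846313477) [ 0.4770852  -0.27257809]
0.06 [330.13 201.54]
0.068 [330.22 198.83]
0.076 [330.3  196.09]
324 192
[[ -1  -4   0  -3   0  -3   0  -3  -3  -5  -4  -1  -3]
 [  0  -1   1   0   0   0  -2  -3  -1   1  -1   0   0]
 [  2   0   0   1  -3   3  -3   0   0   0  -2  -1  -1]
 [ -3   3   0   0   0   0  -4   6  -4  -1   0   0   1]
 [  0   0   0  -1   1   3   8  61  -2  -3   2   0   0]
 [ -2  -3  -3  -4  12   8 106 108   3  -7  18  -1   0]
 [ -2   0  -6   2   4   6  52 -11  90  -3  13  -4  -3]
 [ -3  -3  10  51  29   0  -9  91  79  43  26  -2  -3]
 [ -6  45  94  99  25   1  -8  77  77  65  99  48   0]
 [ 16  91  83  92  24   0  -6  82  55  28  92  96  49]
 [ 47  67  80  90  -3   0  -5  80  34  38  30  35 101]
 [ 68  88  86  46  -4   1  -6  37 -10   6  29  88  85]
 [ 42  63  80  85  70  48  21  44  40  36  32  92  99]
 [ -3  82  86  85  87  91  91  88  87  90  60  79  10]
 [ -3   0  67  71  53  75  86  69  72  90  30  11  -8]]
[[ 22  
[... 1837 characters left out ...]
86 100 105 112 113 104  87  68  49  38]
 [ 53  76  98 113 121 124 127 130 127 118  97  68  43]
 [ 73 102 120 126 127 132 137 138 136 133 119  91  57]
 [ 93 122 130 125 123 134 144 147 142 136 130 108  73]
 [105 132 132 115 104 110 123 137 135 129 130 118  86]
 [106 132 129 108  83  73  90 111 118 118 126 122  93]
 [109 134 134 113  80  54  59  77  96 114 126 120  94]
 [108 133 136 123  94  59  46  65  94 119 129 119  88]
 [ 85 114 129 128 106  76  57  69 102 127 130 112  77]
 [ 58  89 115 124 116  99  82  82 106 125 120  95  63]
 [ 38  60  90 112 120 119 111 100 102 106  93  68  44]
 [ 31  37  59  80 100 112 112 101  86  72  54  39  33]
 [ 34  28  30  43  56  72  76  68  53  37  28  31  36]]
```

```bash
cat >> h.py <<'E'
def tool(yaw_y,tilt=0):
    """tool down with y axis at world angle yaw_y (deg), then tilted about own y (deg; + = tips toward tool x)"""
    a=np.radians(yaw_y);y=np.array([np.cos(a),np.sin(a),0]);z=np.array([0,0,-1.]);x=np.cross(y,z)
    return R.from_matrix(np.stack([x,y,z],1))*R.from_rotvec([0,np.radians(tilt),0])
def rel(p,Rt,base=None):
    """dp, rotvec from measured pose (or base=(pos,R)) to grasp point p with orientation Rt"""
    if base is None:
        s=manip.state();base=(s["eef_pos"],R.from_quat(s["ee_rot"][[1,2,3,0]]))
    t=np.array(p)-Rt.apply([0,0,.0613])
    return np.round(base[1].inv().apply(t-base[0]),4),np.round((base[1].inv()*Rt).as_rotvec(),4),t
E
python3 - <<'E'
from h import *
T=tool(61.7,15);g=np.array([.5485,.0055,.026])
pre=g-T.apply([0,0,.10])
r=rel(pre,T);print(r)
print(rel(g,T,(r[2],T)))
# unmix top
f=dict(np.load("top0.npz"));I=f["img"].astype(float)
o=[337.4,193.1];sl=np.s_[185:203,328:347]
L=np.log(I[sl]+3)
q=I[...,1]-I[...,2]; r_=I[...,0]-I[...,1]
print((q[187:202,331:344]).astype(int));print(r_[187:202,331:344].astype(int))
E
```

```text
(array([-0.5631, -0.4394,  0.1205]), array([-0.0269,  0.2611,  0.1909]), array([ 0.58525774, -0.014292  ,  0.18180384]))
(array([-0. ,  0. ,  0.1]), array([0., 0., 0.]), array([ 0.56246931, -0.0020217 ,  0.08521125]))
[[ 2  3  5 16 22 27 31 31 24 15  6  2  2]
 [ 3 11 23 37 45 48 52 52 47 37 24 11  3]
 [13 30 44 53 55 51 50 51 56 54 43 24  6]
 [29 47 58 57 45 33 30 33 45 58 56 40 18]
 [40 58 62 51 30 19 18 21 31 52 62 51 29]
 [48 64 63 45 22 12 10 14 23 43 62 56 36]
 [48 63 60 44 19  7  7 10 19 40 59 58 41]
 [50 65 63 47 24  5  3  8 20 43 59 57 41]
 [50 64 65 55 36 16  5 12 32 51 60 56 38]
 [37 54 62 60 48 29 17 25 43 60 62 52 30]
 [21 41 56 61 56 47 38 37 50 61 57 43 21]
 [ 7 27 43 54 58 58 54 48 49 52 43 27  7]
 [ 1  9 25 38 47 53 55 49 41 34 22  9  2]
 [ 1  1  6 17 26 33 37 32 22 11  5  0  0]
 [ 0  1  0  0  4  7  7  8  2  0  1 -1  1]]
[[ 0  2  6 11 15 19 23 22 19 11  7  2  0]
 [ 2  9 19 24 30 33 34 36 32 26 17  8  2]
 [10 21 30 36 37 35 33 36 37 36 30 19  7]
 [18 31 38 38 31 24 21 24 32 39 38 28 13]
 [25 35 41 36 26 21 19 17 24 36 40 35 21]
 [26 37 39 35 29 35 38 26 20 31 40 37 25]
 [30 39 40 31 26 40 47 33 19 29 40 38 28]
 [27 37 39 33 24 31 36 25 20 30 40 38 28]
 [20 32 38 36 26 19 18 15 22 35 42 37 26]
 [17 30 39 38 32 21 14 18 30 39 41 34 22]
 [14 26 36 39 37 29 25 25 33 40 38 28 14]
 [ 7 19 29 35 37 37 33 29 32 33 28 18  8]
 [ 2  8 17 26 30 34 33 30 26 22 18  7  1]
 [ 0  1  6 13 18 21 21 21 16  9  4  0  2]
 [ 3  1  0  2  5  6  8  6  5  2  1  2  2]]
```

The manual's scale: turns go in shares of 2 pi rad. Converting my numbers, 0.261 rad is 0.0415.

Call:
step_arm(dp=[[-0.563, -0.439, 0.08], [-0.563, -0.439, 0.08], [-0.563, -0.439, 0.08], [-0.563, -0.439, 0.08], [-0.563, -0.439, 0.08], [-0.563, -0.439, 0.08], [-0.563, -0.439, 0.08], [-0.563, -0.439, 0.08], [-0.563, -0.439, 0.08], [-0.563, -0.439, 0.08]], rotation=[[-0.0043, 0.0415, 0.0304], [-0.0043, 0.0415, 0.0304], [-0.0043, 0.0415, 0.0304], [-0.0043, 0.0415, 0.0304], [-0.0043, 0.0415, 0.0304], [-0.0043, 0.0415, 0.0304], [-0.0043, 0.0415, 0.0304], [-0.0043, 0.0415, 0.0304], [-0.0043, 0.0415, 0.0304], [-0.0043, 0.0415, 0.0304]], gripper=[-1, -1, -1, -1, -1, -1, -1, -1, -1, -1], grip_force=30)

```text
time_s: 1.1
eef_pos: [0.4623, 0.1628, 0.2465]
ee_rot: [-0.127, 0.242, 0.961, 0.033]
ft_force: [0.3, -0.2, 0.2]
gripper_width: 0.999
finger_force: 0.0
```

```bash
python3 - <<'E'
from h import *
T=tool(61.7,15);g=np.array([.5485,.0055,.026])
print(manip.state()["eef_pos"],rel(g-T.apply([0,0,.08]),T))
E
```

```text
[0.46232851 0.16275485 0.24645208] (array([-0.2024, -0.0977,  0.0324]), array([ 0.0018, -0.0005,  0.0001]), array([ 0.58070005, -0.01183794,  0.16248532]))
```

Call:
step_arm(dp=[[-0.2024, -0.0977, 0.0324], [-0.2024, -0.0977, 0.0324], [-0.2024, -0.0977, 0.0324], [-0.2024, -0.0977, 0.0324], [-0.2024, -0.0977, 0.0324], [-0.2024, -0.0977, 0.0324], [-0.2024, -0.0977, 0.0324], [-0.2024, -0.0977, 0.0324]], rotation=[[0, 0, 0], [0, 0, 0], [0, 0, 0], [0, 0, 0], [0, 0, 0], [0, 0, 0], [0, 0, 0], [0, 0, 0]], gripper=[-1, -1, -1, -1, -1, -1, -1, -1])

```text
time_s: 1.9
eef_pos: [0.5792, -0.0091, 0.1623]
ee_rot: [-0.127, 0.242, 0.961, 0.033]
ft_force: [1.1, -0.2, 0.4]
gripper_width: 0.995
finger_force: 0.0
```

```bash
python3 - <<'E'
from h import *
T=tool(61.7,15);g=np.array([.5485,.0055,.026])
print(manip.state()["eef_pos"],rel(g,T))
E
```

```text
[ 0.57915551 -0.00905843  0.16234901] (array([-0.0027, -0.0018,  0.0792]), array([ 0.001 , -0.0022,  0.0008]), array([ 0.56246931, -0.0020217 ,  0.08521125]))
```

Call:
step_arm(dp=[[0, 0, 0.03], [0, 0, 0.06], [0, 0, 0.08], [0, 0, 0.08], [0, 0, 0.08], [0, 0, 0.08]], rotation=[[0, 0, 0], [0, 0, 0], [0, 0, 0], [0, 0, 0], [0, 0, 0], [0, 0, 0]], gripper=[-1, -1, -1, -1, -1, -1])

```text
time_s: 2.5
eef_pos: [0.5632, 0.0003, 0.0885]
ee_rot: [-0.124, 0.242, 0.962, 0.033]
ft_force: [-0.0, 0.0, 0.2]
gripper_width: 0.998
finger_force: 0.0
```

```bash
python3 - <<'E'
from h import *
T=tool(61.7,15);g=np.array([.5485,.0055,.026])
s=manip.state();print(s["eef_pos"],s["ft_force"],rel(g,T))
f=grab_frame("side");u,v=map(int,proj(f,(.55,.01,.05)))
cv2.imwrite("pics/g1.png",cv2.resize(f["img"][v-50:v+50,u-60:u+60,::-1],(600,500),interpolation=cv2.INTER_CUBIC));print(u,v)
E
```

```text
[5.63203084e-01 3.45629481e-04 8.84779723e-02] [-0.01860674  0.00719588  0.15996796] (array([-0.0013, -0.0024,  0.003 ]), array([0.0034, 0.0037, 0.0014]), array([ 0.56246931, -0.0020217 ,  0.08521125]))
266 294
```

View pics/g1.png

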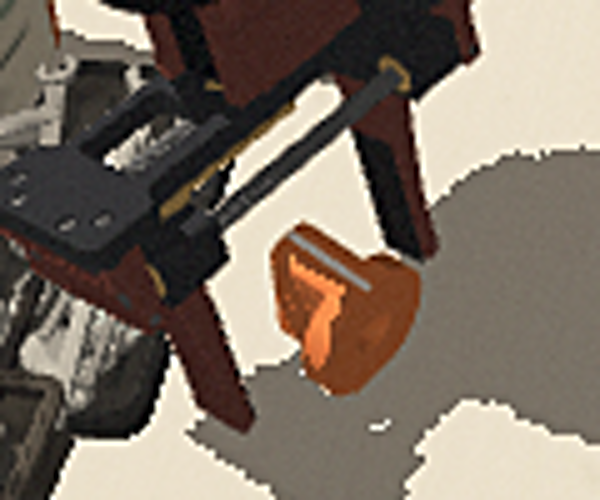

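Call:
step_arm(dp=[[0, 0, 0.002], [0, 0, 0.002], [0, 0, 0.002], [0, 0, 0.002], [0, 0, 0.002], [0, 0, 0.002], [0, 0, 0.002], [0, 0, 0.002]], rotation=[[0, 0, 0], [0, 0, 0], [0, 0, 0], [0, 0, 0], [0, 0, 0], [0, 0, 0], [0, 0, 0], [0, 0, 0]], gripper=[1, 1, 1, 1, 1, 1, 1, 1], grip_force=30)

```text
time_s: 3.35
eef_pos: [0.5616, 0.0003, 0.0839]
ee_rot: [-0.126, 0.242, 0.961, 0.033]
ft_force: [-0.7, -0.6, -0.1]
gripper_width: 0.309
finger_force: 0.2
```

```bash
python3 - <<'E'
from h import *
s=manip.state();b=(s["eef_pos"],R.from_quat(s["ee_rot"][[1,2,3,0]]))
g=b[0]+b[1].apply([0,0,.0613]);print(s["time_s"],g,s["gripper_width"],s["finger_force"],s["ft_force"])
# lift 60mm and rotate -y by 75
T=b[1]*R.from_rotvec([0,-np.radians(75),0])
p=g+[0,0,.06]
print(rel(g+[0,0,.06],b[1],b),rel(p,T,b),T.as_matrix()[:,2])
E
```

```text
3.35 [0.54764286 0.00789571 0.02465134] 0.3094106541257751 0.17913913475080784 [-0.68213559 -0.5953872  -0.08405162]
(array([ 0.0155,  0.0001, -0.058 ]), array([0., 0., 0.]), array([5.61558470e-01, 2.71646956e-04, 1.43862147e-01])) (array([ 0.0747,  0.0001, -0.0125]), array([ 0.   , -1.309, -0.   ]), array([0.50087928, 0.03302275, 0.11530243])) [ 0.76286428 -0.40990277 -0.50001781]
```

Call:
step_arm(dp=[[0, 0, 0], [0, 0, 0], [0, 0, 0], [0, 0, 0], [0, 0, 0]], rotation=[[0, 0, 0], [0, 0, 0], [0, 0, 0], [0, 0, 0], [0, 0, 0]], gripper=[1, 1, 1, 1, 1], grip_force=30)

```text
time_s: 3.85
eef_pos: [0.5615, 0.0002, 0.0839]
ee_rot: [-0.126, 0.242, 0.961, 0.033]
ft_force: [0.2, -0.1, -0.2]
gripper_width: 0.221
finger_force: 30.1
```

Call:
step_arm(dp=[[0.008, 0, -0.029], [0.0155, 0, -0.058], [0.0155, 0, -0.058], [0.0155, 0, -0.058]], rotation=[[0, 0, 0], [0, 0, 0], [0, 0, 0], [0, 0, 0]], gripper=[1, 1, 1, 1])

```text
time_s: 4.25
eef_pos: [0.5618, 0.0002, 0.1441]
ee_rot: [-0.126, 0.242, 0.961, 0.033]
ft_force: [-0.4, 0.4, -1.2]
gripper_width: 0.228
finger_force: 30.1
```

```bash
python3 - <<'E'
from h import *
s=manip.state();b=(s["eef_pos"],R.from_quat(s["ee_rot"][[1,2,3,0]]))
g=b[0]+b[1].apply([0,0,.0613]);print(s["time_s"],g,s["gripper_width"],s["finger_force"],s["ft_force"])
T=b[1]*R.from_rotvec([0,-np.radians(75),0])
for h in(75,):
  T=b[1]*R.from_rotvec([0,-np.radians(h),0]);print(h,rel(g,T,b))
E
```

```text
4.25 [0.54793908 0.00778332 0.084827  ] 0.22775224509047348 30.089564043428254 [-0.40472607  0.44278284 -1.24893631]
75 (array([0.0592, 0.    , 0.0454]), array([ 0.   , -1.309,  0.   ]), array([0.50113426, 0.03291188, 0.11541382]))
```

In the tool's units: -1.309 rad is -0.2083.

Call:
step_arm(dp=[[0.006, 0, 0.004], [0.013, 0, 0.008], [0.02, 0, 0.012], [0.027, 0, 0.017], [0.034, 0, 0.022], [0.041, 0, 0.028], [0.048, 0, 0.034], [0.055, 0, 0.041], [0.059, 0, 0.045], [0.059, 0, 0.045]], rotation=[[0, -0.0223, 0], [0, -0.0446, 0], [0, -0.0668, 0], [0, -0.0891, 0], [0, -0.113, 0], [0, -0.1353, 0], [0, -0.1592, 0], [0, -0.183, 0], [0, -0.2083, 0], [0, -0.2083, 0]], gripper=[1, 1, 1, 1, 1, 1, 1, 1, 1, 1])

```text
time_s: 5.25
eef_pos: [0.4981, 0.0332, 0.1099]
ee_rot: [0.484, 0.21, 0.841, -0.123]
ft_force: [0.3, 0.3, -1.4]
gripper_width: 0.226
finger_force: 30.1
```

```bash
python3 - <<'E'
from h import *
s=manip.state();b=(s["eef_pos"],R.from_quat(s["ee_rot"][[1,2,3,0]]))
g=b[0]+b[1].apply([0,0,.0613]);print(s["time_s"],g,b[1].as_matrix()[:,2],s["gripper_width"],s["finger_force"],s["ft_force"])
f=grab_frame("side");P=cloud(f);h=cv2.cvtColor(f["img"],cv2.COLOR_RGB2HSV)
m=(h[...,0]>4)&(h[...,0]<20)&(h[...,1]>140)&(np.linalg.norm(P-g,axis=2)<.05)
q=P[m];print(m.sum(),q.min(0),q.max(0))
u,v=map(int,proj(f,g))
cv2.imwrite("pics/g2.png",cv2.resize(f["img"][v-50:v+50,u-60:u+60,::-1],(600,500),interpolation=cv2.INTER_CUBIC))
E
```

```text
5.25 [0.54483733 0.00812671 0.07911735] [ 0.76204232 -0.40928539 -0.50177382] 0.22611814790510212 30.087952632475208 [ 0.29558911  0.33708055 -1.37549493]
226 [ 0.51171137 -0.01195775  0.05810872] [0.56988156 0.0421261  0.10794494]
```

View pics/g2.png

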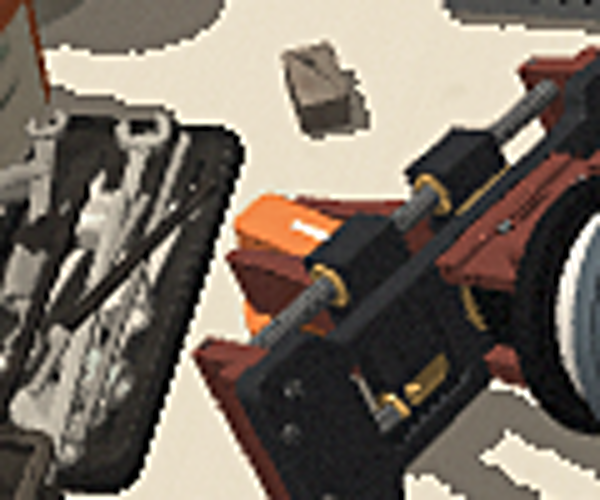

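Call:
step_arm(dp=[[0.012, 0, 0.007], [0.024, 0, 0.014], [0.032, 0, 0.0185], [0.034, 0, 0.0197], [0.0346, 0, 0.02]], rotation=[[0, 0, 0], [0, 0, 0], [0, 0, 0], [0, 0, 0], [0, 0, 0]], gripper=[1, 1, 1, 1, 1])

```text
time_s: 5.8
eef_pos: [0.5007, 0.0325, 0.0745]
ee_rot: [0.484, 0.212, 0.84, -0.122]
ft_force: [-1.1, -0.4, -0.4]
gripper_width: 0.225
finger_force: 30.1
```

Call:
step_arm(dp=[[0.0017, 0, 0.001], [0.0026, 0, 0.0015], [0.0026, 0, 0.0015]], rotation=[[0, 0, 0], [0, 0, 0], [0, 0, 0]], gripper=[1, 1, 1])

```text
time_s: 6.1
eef_pos: [0.5012, 0.0328, 0.073]
ee_rot: [0.485, 0.212, 0.84, -0.121]
ft_force: [-0.3, -0.7, -0.5]
gripper_width: 0.224
finger_force: 30.1
```

Call:
step_arm(dp=[[0.0017, 0, 0.001], [0.0026, 0, 0.0015], [0.0035, 0, 0.002], [0.0035, 0, 0.002]], rotation=[[0, 0, 0], [0, 0, 0], [0, 0, 0], [0, 0, 0]], gripper=[1, 1, 1, 1])

```text
time_s: 6.5
eef_pos: [0.501, 0.0328, 0.0685]
ee_rot: [0.485, 0.212, 0.84, -0.122]
ft_force: [-0.3, 0.0, -1.2]
gripper_width: 0.227
finger_force: 30.1
```

Call:
step_arm(dp=[[0.0009, 0, 0.0005], [0.0017, 0, 0.001], [0.0017, 0, 0.001], [0.0017, 0, 0.001]], rotation=[[0, 0, 0], [0, 0, 0], [0, 0, 0], [0, 0, 0]], gripper=[1, 1, 1, 1])

```text
time_s: 6.9
eef_pos: [0.5011, 0.0328, 0.0667]
ee_rot: [0.485, 0.212, 0.84, -0.122]
ft_force: [0.3, 0.2, -1.5]
gripper_width: 0.227
finger_force: 30.1
```

Call:
step_arm(dp=[[0.0009, 0, 0.0005], [0.0017, 0, 0.001], [0.0017, 0, 0.001]], rotation=[[0, 0, 0], [0, 0, 0], [0, 0, 0]], gripper=[1, 1, 1])

```text
time_s: 7.2
eef_pos: [0.5011, 0.0328, 0.0646]
ee_rot: [0.485, 0.212, 0.84, -0.122]
ft_force: [-0.4, 0.6, -0.8]
gripper_width: 0.227
finger_force: 30.1
```

Call:
step_arm(dp=[[0.0009, 0, 0.0005], [0.0013, 0, 0.0008], [0.0013, 0, 0.0008]], rotation=[[0, 0, 0], [0, 0, 0], [0, 0, 0]], gripper=[1, 1, 1])

```text
time_s: 7.5
eef_pos: [0.5012, 0.0328, 0.0631]
ee_rot: [0.485, 0.212, 0.84, -0.122]
ft_force: [0.4, 0.1, -1.5]
gripper_width: 0.224
finger_force: 30.1
```

Call:
step_arm(dp=[[0.0009, 0, 0.0005], [0.0013, 0, 0.0008], [0.0013, 0, 0.0008]], rotation=[[0, 0, 0], [0, 0, 0], [0, 0, 0]], gripper=[1, 1, 1])

```text
time_s: 7.8
eef_pos: [0.5016, 0.0328, 0.0625]
ee_rot: [0.486, 0.212, 0.839, -0.121]
ft_force: [-1.0, -0.4, 4.5]
gripper_width: 0.229
finger_force: 30.1
```

```bash
python3 - <<'E'
from h import *
s=manip.state();b=(s["eef_pos"],R.from_quat(s["ee_rot"][[1,2,3,0]]))
g=b[0]+b[1].apply([0,0,.0613]);print(g,s["ft_force"],s["wrist_torque"])
f=grab_frame("side");P=cloud(f);h=cv2.cvtColor(f["img"],cv2.COLOR_RGB2HSV)
m=(h[...,0]>4)&(h[...,0]<20)&(h[...,1]>140)&(np.linalg.norm(P-g,axis=2)<.06)&(P[...,2]>-.01)
q=P[m];print(m.sum(),np.percentile(q,[1,10,50,90,99],axis=0))
u,v=map(int,proj(f,g))
cv2.imwrite("pics/g3.png",cv2.resize(f["img"][v-40:v+40,u-48:u+48,::-1],(600,500),interpolation=cv2.INTER_CUBIC))
E
```

```text
[0.54841476 0.00769733 0.03193345] [-0.95937937 -0.38848107  4.52402611] [-0.10788565  0.10711064 -0.13498486]
264 [[ 5.04505076e-01 -7.92253742e-03  1.11498008e-02]
 [ 5.36034608e-01 -5.01561487e-04  1.51312508e-02]
 [ 5.54007623e-01  1.28498816e-02  4.34894323e-02]
 [ 5.67361733e-01  3.23545692e-02  5.05104856e-02]
 [ 5.71333238e-01  3.93236721e-02  6.11787015e-02]]
```

View pics/g3.png

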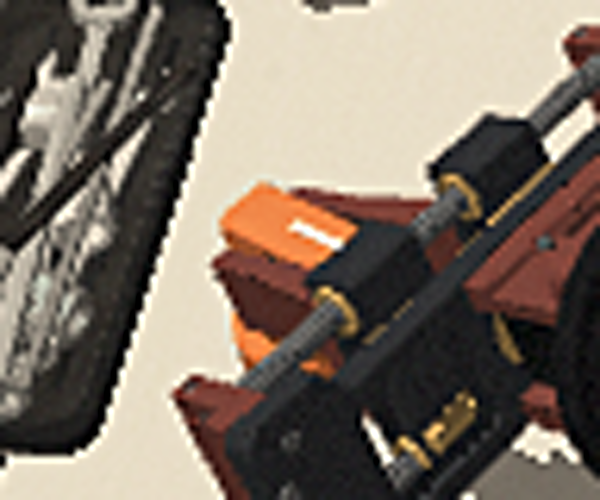

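Call:
step_arm(dp=[[0, 0, 0], [0, 0, 0], [0, 0, 0], [0, 0, 0], [0, 0, 0], [0, 0, 0], [0, 0, 0], [0, 0, 0]], rotation=[[0, 0, 0], [0, 0, 0], [0, 0, 0], [0, 0, 0], [0, 0, 0], [0, 0, 0], [0, 0, 0], [0, 0, 0]], gripper=[0, 0, 0, 0, 0, 0, 0, 0])

```text
time_s: 8.65
eef_pos: [0.5012, 0.0328, 0.0617]
ee_rot: [0.485, 0.212, 0.84, -0.121]
ft_force: [0.1, -0.1, -0.1]
gripper_width: 0.499
finger_force: 0.0
```

In the tool's units: 0.3 rad is 0.0477.

Call:
step_arm(dp=[[0, 0, -0.02], [0, 0, -0.05], [0, 0, -0.09], [-0.04, 0, -0.13], [-0.08, 0, -0.15], [-0.09, 0, -0.15], [-0.09, 0, -0.15]], rotation=[[0, 0, 0], [0, 0, 0], [0, 0, 0], [0, 0, 0], [0, 0.0239, 0], [0, 0.0477, 0], [0, 0.0477, 0]], gripper=[0, 0, 0, -0.5, -0.5, -0.5, -0.5])

```text
time_s: 9.35
eef_pos: [0.4281, 0.0729, 0.2217]
ee_rot: [0.357, 0.23, 0.901, -0.085]
ft_force: [0.1, -1.0, 0.3]
gripper_width: 0.749
finger_force: 0.0
```

```bash
python3 - <<'E'
from h import *
s=manip.state();print(s["time_s"],s["eef_pos"],s["ft_force"])
for n in("side","top"):
    f=grab_frame(n);np.savez(n+"1.npz",**f);P=cloud(f)
    c=(abs(P[...,0]-.55)<.06)&(abs(P[...,1]-.01)<.06)
    h=cv2.cvtColor(f["img"],cv2.COLOR_RGB2HSV)
    org=c&(((h[...,0]>4)&(h[...,0]<20)&(h[...,1]>140))|(P[...,2]>.036))
    q=P[org];print(n,"all",np.percentile(q,[1,99],axis=0).round(4).tolist())
    m=c&(abs(P[...,2]-.042)<.004);print(m.sum(),cv2.minAreaRect((P[m][:,:2]*1000).astype(np.float32)),np.median(P[m],axis=0))
    w=m&(h[...,1]<90)&(h[...,2]>120);print("white",w.sum(),P[w].mean(0) if w.any() else 0)
    u,v=map(int,proj(f,(.55,.01,.03)));k=25
    cv2.imwrite(f"pics/c_{n}.png",cv2.resize(f["img"][v-k:v+k,u-k:u+k,::-1],(400,400),interpolation=cv2.INTER_CUBIC))
cv2.imwrite("pics/g4.png",np.hstack([cv2.imread("pics/c_side.png"),cv2.imread("pics/c_top.png")]))
E
```

```text
9.35 [0.4281267  0.07287653 0.22173519] [ 0.0581326  -0.96798782  0.29415759]
side all [[0.5151, -0.0008, 0.0007], [0.5625, 0.0391, 0.0431]]
249 ((539.5221557617188, 13.816882133483887), (20.530176162719727, 47.900691986083984), 62.974525451660156) [0.53840349 0.01482474 0.04124307]
white 19 [0.5289078  0.01841874 0.04166639]
top all [[0.5157, -0.0126, 0.0063], [0.5623, 0.0345, 0.0456]]
133 ((539.8828125, 9.685564041137695), (19.939250946044922, 47.39742660522461), 60.54808044433594) [0.5400185  0.0097133  0.04163538]
white 4 [0.53084356 0.01649585 0.04190297]
```

View pics/g4.png

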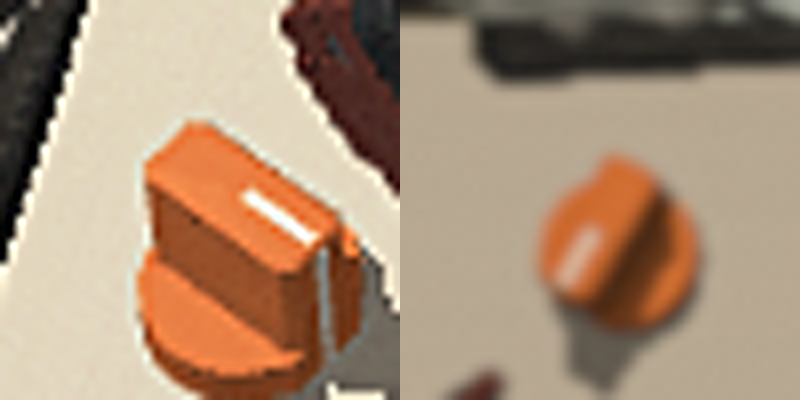

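```bash
python3 - <<'E'
from h import *
T=tool(62.0,0);g=np.array([.5397,.0126,.032])
print(rel(g+[0,0,.08],T))
E
```

```text
(array([-0.0652,  0.0017,  0.1174]), array([-0.0013,  0.7489, -0.0088]), array([0.5397, 0.0126, 0.1733]))
```

In the tool's units: 0.749 rad is 0.1192.

Call:
step_arm(dp=[[-0.03, 0.001, 0.03], [-0.05, 0.001, 0.06], [-0.0652, 0.0017, 0.09], [-0.0652, 0.0017, 0.1174], [-0.0652, 0.0017, 0.1174], [-0.0652, 0.0017, 0.1174], [-0.0652, 0.0017, 0.1174], [-0.0652, 0.0017, 0.1174]], rotation=[[0, 0.0239, 0], [0, 0.0477, 0], [0, 0.0716, 0], [0, 0.0955, 0], [-0.0002, 0.1192, -0.0014], [-0.0002, 0.1192, -0.0014], [-0.0002, 0.1192, -0.0014], [-0.0002, 0.1192, -0.0014]], gripper=[-0.5, -0.5, -0.5, -0.5, -0.5, -0.5, -0.5, -0.5])

```text
time_s: 10.25
eef_pos: [0.5385, 0.0146, 0.1722]
ee_rot: [-0.0, 0.24, 0.971, -0.001]
ft_force: [-0.8, 0.3, 0.0]
gripper_width: 0.747
finger_force: 0.0
```

```bash
python3 - <<'E'
from h import *
T=tool(62.0,0);g=np.array([.5397,.0126,.032])
print(manip.state()["joints"],rel(g,T))
E
```

```text
[-0.03518821 -0.05955501  1.61379197 -0.0018783   1.58807431 -1.12110713] (array([-0.002 , -0.001 ,  0.0789]), array([-0.002 ,  0.0002,  0.0038]), array([0.5397, 0.0126, 0.0933]))
```

Call:
step_arm(dp=[[-0.001, 0, 0.03], [-0.002, -0.001, 0.06], [-0.002, -0.001, 0.076], [-0.002, -0.001, 0.079], [-0.002, -0.001, 0.079]], rotation=[[0, 0, 0], [0, 0, 0], [0, 0, 0], [0, 0, 0], [0, 0, 0]], gripper=[-0.5, -0.5, -0.5, -0.5, -0.5])

```text
time_s: 10.75
eef_pos: [0.5404, 0.0125, 0.0946]
ee_rot: [-0.0, 0.24, 0.971, -0.0]
ft_force: [-0.4, -0.1, -0.7]
gripper_width: 0.753
finger_force: 0.0
```

Call:
step_arm(dp=[[0, 0, 0], [0, 0, 0], [0, 0, 0], [0, 0, 0], [0, 0, 0], [0, 0, 0], [0, 0, 0], [0, 0, 0], [0, 0, 0], [0, 0, 0]], rotation=[[0, 0, 0], [0, 0, 0], [0, 0, 0], [0, 0, 0], [0, 0, 0], [0, 0, 0], [0, 0, 0], [0, 0, 0], [0, 0, 0], [0, 0, 0]], gripper=[1, 1, 1, 1, 1, 1, 1, 1, 1, 1], grip_force=40)

```text
time_s: 11.75
eef_pos: [0.5407, 0.012, 0.0938]
ee_rot: [-0.001, 0.24, 0.971, -0.0]
ft_force: [0.1, -0.1, -0.6]
gripper_width: 0.225
finger_force: 40.0
```

```bash
python3 - <<'E'
from h import *
s=manip.state();b=(s["eef_pos"],R.from_quat(s["ee_rot"][[1,2,3,0]]))
M=b[1].as_matrix();print(s["time_s"],s["eef_pos"],s["gripper_width"],s["finger_force"],s["ft_force"],M[:,1],M[:,0])
for n in("side","top"):
    f=grab_frame(n);P=cloud(f);h=cv2.cvtColor(f["img"],cv2.COLOR_RGB2HSV)
    m=(np.hypot(P[...,0]-.54,P[...,1]-.012)<.035)&((h[...,0]>4)&(h[...,0]<20)&(h[...,1]>140))
    if m.any(): print(n,np.percentile(P[m],[1,99],axis=0))
E
```

```text
11.75 [0.54070662 0.01200815 0.09381394] 0.2253516223248966 39.99906065873802 [ 0.12659261 -0.08038906 -0.59980047] [ 4.66772109e-01  8.84377446e-01 -5.75647923e-04] [-0.88437544  0.4667723   0.00192431]
side [[0.51021513 0.00195103 0.00080624]
 [0.56460177 0.04003258 0.1605077 ]]
top [[ 0.5156812  -0.01362935  0.00787406]
 [ 0.5501937   0.01142399  0.0315628 ]]
```

```bash
cat >> h.py <<'E'
def over(yaw,base,sh=(.4774,-.2737),off=.0012):
    """dp, rotvec so knob (held, tool x offset off) has +x at yaw deg, base height, centred on sh"""
    T=tool(yaw-90,0);t=np.array([*sh,base+.0938])-T.apply([off,0,0])
    return rel(t+T.apply([0,0,.0613]),T)
E
python3 - <<'E'
from h import *
print(over(158,.11))
E
```

```text
(array([-0.0784, -0.2822, -0.11  ]), array([-0.0004, -0.0019, -0.1017]), array([ 0.47851262, -0.27414953,  0.2038    ]))
```

In the tool's units: -0.102 rad is -0.0162.

Call:
step_arm(dp=[[0, 0, -0.04], [0, 0, -0.08], [-0.01, -0.04, -0.11], [-0.025, -0.09, -0.11], [-0.04, -0.14, -0.11], [-0.053, -0.19, -0.11], [-0.067, -0.24, -0.11], [-0.078, -0.282, -0.11], [-0.0784, -0.2822, -0.11], [-0.0784, -0.2822, -0.11]], rotation=[[0, 0, 0], [0, 0, 0], [0, 0, -0.008], [0, 0, -0.0159], [0, 0, -0.0162], [0, -0.0003, -0.0162], [0, -0.0003, -0.0162], [0, -0.0003, -0.0162], [0, -0.0003, -0.0162], [0, -0.0003, -0.0162]], gripper=[1, 1, 1, 1, 1, 1, 1, 1, 1, 1])

```text
time_s: 12.85
eef_pos: [0.478, -0.275, 0.2032]
ee_rot: [-0.001, 0.192, 0.981, 0.0]
ft_force: [-0.6, 0.2, -0.4]
gripper_width: 0.225
finger_force: 40.0
```

```bash
python3 - <<'E'
from h import *
s=manip.state();print(s["time_s"],s["eef_pos"],s["gripper_width"],s["ft_force"],over(158,.11),over(158,.082))
ims=[]
for n in("side","top"):
    f=grab_frame(n);np.savez(n+"2.npz",**f);P=cloud(f);h=cv2.cvtColor(f["img"],cv2.COLOR_RGB2HSV)
    m=(np.hypot(P[...,0]-.477,P[...,1]+.274)<.04)&((h[...,0]>4)&(h[...,0]<20)&(h[...,1]>140))&(P[...,2]>.09)
    if m.any(): print(n,m.sum(),np.percentile(P[m],[1,50,99],axis=0))
    u,v=map(int,proj(f,(.477,-.274,.1)));k=28
    ims.append(cv2.resize(f["img"][v-k:v+k,u-k:u+k,::-1],(400,400),interpolation=cv2.INTER_CUBIC))
cv2.imwrite("pics/g5.png",np.hstack(ims))
E
```

```text
12.85 [ 0.47799493 -0.27504788  0.20322568] 0.22548098946337283 [-0.63874727  0.18162391 -0.40564821] (array([-0.0001,  0.001 , -0.0006]), array([ 0.0004, -0.0011, -0.0024]), array([ 0.47851262, -0.27414953,  0.2038    ])) (array([-0.0002,  0.001 ,  0.0274]), array([ 0.0004, -0.0011, -0.0024]), array([ 0.47851262, -0.27414953,  0.1758    ]))
side 403 [[ 0.44477499 -0.28717842  0.10954263]
 [ 0.46896072 -0.25794559  0.13479222]
 [ 0.50221975 -0.24454003  0.28684816]]
top 47 [[ 0.45303925 -0.27445663  0.11381161]
 [ 0.46195972 -0.25799442  0.14619887]
 [ 0.47422361 -0.24906039  0.23004426]]
```

View pics/g5.png

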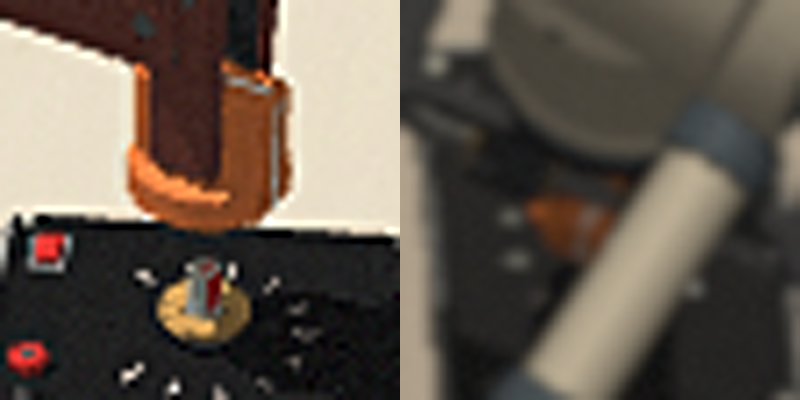

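In the tool's units: -0.002 rad is -0.0003.

Call:
step_arm(dp=[[0, 0.001, 0.014], [0, 0.001, 0.025], [0, 0.001, 0.028], [0, 0.001, 0.028], [0, 0.001, 0.028]], rotation=[[0, 0, -0.0003], [0, 0, -0.0003], [0, 0, -0.0003], [0, 0, -0.0003], [0, 0, -0.0003]], gripper=[1, 1, 1, 1, 1])

```text
time_s: 13.45
eef_pos: [0.479, -0.2729, 0.1758]
ee_rot: [-0.0, 0.189, 0.982, -0.0]
ft_force: [-1.0, -0.9, -1.0]
gripper_width: 0.22
finger_force: 40.0
```

Call:
step_arm(dp=[[0, 0, 0.002], [0, 0, 0.004], [0, 0, 0.006], [0, 0, 0.006]], rotation=[[0, 0, 0], [0, 0, 0], [0, 0, 0], [0, 0, 0]], gripper=[1, 1, 1, 1])

```text
time_s: 13.85
eef_pos: [0.4788, -0.2732, 0.1694]
ee_rot: [-0.0, 0.19, 0.982, -0.0]
ft_force: [0.1, 0.4, -0.6]
gripper_width: 0.224
finger_force: 40.0
```

```bash
python3 - <<'E'
from h import *
s=manip.state();print(s["time_s"],s["eef_pos"],s["eef_pos"][2]-.0938,s["ft_force"],s["wrist_torque"],over(158,.07))
E
```

```text
13.85 [ 0.47877113 -0.27323072  0.16944156] 0.0756415607448564 [ 0.06430057  0.43132268 -0.63459965] [-0.00542412 -0.00662603  0.03549966] (array([-0.0001, -0.0009,  0.0056]), array([-0.0003, -0.0006,  0.0023]), array([ 0.47851262, -0.27414953,  0.1638    ]))
```

Call:
step_arm(dp=[[0, -0.0007, 0.001], [0, -0.0007, 0.002], [0, -0.0007, 0.003], [0, -0.0007, 0.003]], rotation=[[0, 0, 0], [0, 0, 0], [0, 0, 0], [0, 0, 0]], gripper=[1, 1, 1, 1])

```text
time_s: 14.25
eef_pos: [0.4787, -0.2742, 0.1672]
ee_rot: [0.0, 0.19, 0.982, -0.001]
ft_force: [-0.7, -1.2, 1.1]
gripper_width: 0.225
finger_force: 40.0
```

```bash
python3 - <<'E'
from h import *
s=manip.state();print(s["time_s"],s["eef_pos"],s["eef_pos"][2]-.0938,s["ft_force"],s["wrist_torque"],over(158,.07))
E
```

```text
14.25 [ 0.47865639 -0.27422425  0.16723417] 0.07343417438383812 [-0.69599401 -1.18918794  1.14331503] [-0.21723376  0.1624448   0.02847266] (array([0.0002, 0.    , 0.0034]), array([-0.0011,  0.0007,  0.0021]), array([ 0.47851262, -0.27414953,  0.1638    ]))
```

Call:
step_arm(dp=[[0.0002, -0.0008, 0], [0.0002, -0.0008, 0.001], [0.0002, -0.0008, 0.002], [0.0002, -0.0008, 0.002]], rotation=[[0, 0, 0], [0, 0, 0], [0, 0, 0], [0, 0, 0]], gripper=[1, 1, 1, 1])

```text
time_s: 14.65
eef_pos: [0.4781, -0.2747, 0.1645]
ee_rot: [-0.0, 0.19, 0.982, -0.0]
ft_force: [0.4, -1.9, -1.3]
gripper_width: 0.227
finger_force: 40.0
```

```bash
python3 - <<'E'
from h import *
s=manip.state();print(s["time_s"],s["eef_pos"],s["eef_pos"][2]-.0938,s["ft_force"],s["wrist_torque"])
E
```

```text
14.65 [ 0.4780802  -0.27473703  0.16450893] 0.07070892739235332 [ 0.37522309 -1.93519928 -1.29206247] [-0.42193892 -0.00112382 -0.00927789]
```

Call:
step_arm(dp=[[0, -0.0006, 0.002], [0, -0.0006, 0.004], [0, -0.0006, 0.006], [0, -0.0006, 0.008], [0, -0.0006, 0.008]], rotation=[[0, 0, 0], [0, 0, 0], [0, 0, 0], [0, 0, 0], [0, 0, 0]], gripper=[1, 1, 1, 1, 1])

```text
time_s: 15.15
eef_pos: [0.4779, -0.275, 0.1563]
ee_rot: [-0.0, 0.19, 0.982, -0.0]
ft_force: [0.0, -0.7, -2.3]
gripper_width: 0.226
finger_force: 40.0
```

```bash
python3 - <<'E'
from h import *
s=manip.state();print(s["time_s"],s["eef_pos"],s["eef_pos"][2]-.0938,s["ft_force"],s["wrist_torque"])
E
```

```text
15.15 [ 0.47785556 -0.2750073   0.15629419] 0.06249419196964656 [ 0.03236943 -0.72745149 -2.25773682] [-0.11389883 -0.01896328 -0.01359133]
```

Call:
step_arm(dp=[[0, -0.0003, 0.002], [0, -0.0003, 0.004], [0, -0.0003, 0.006], [0, -0.0003, 0.0075], [0, -0.0003, 0.0085], [0, -0.0003, 0.0085]], rotation=[[0, 0, 0], [0, 0, 0], [0, 0, 0], [0, 0, 0], [0, 0, 0], [0, 0, 0]], gripper=[1, 1, 1, 1, 1, 1], grip_force=50)

```text
time_s: 15.75
eef_pos: [0.4779, -0.2753, 0.149]
ee_rot: [0.0, 0.19, 0.982, -0.0]
ft_force: [-1.3, 1.1, 5.2]
gripper_width: 0.224
finger_force: 50.0
```

```bash
python3 - <<'E'
from h import *
s=manip.state();print(s["time_s"],s["eef_pos"],s["eef_pos"][2]-.0938,s["ft_force"],s["wrist_torque"])
E
```

```text
15.75 [ 0.47787666 -0.27533057  0.14899107] 0.055191070276178034 [-1.32551899  1.05002464  5.22451734] [ 0.34149939  0.44543525 -0.01293876]
```

Call:
step_arm(dp=[[0.0004, 0.0002, 0.001], [0.0004, 0.0002, 0.002], [0.0004, 0.0002, 0.003], [0.0004, 0.0002, 0.003], [0.0004, 0.0002, 0.003]], rotation=[[0, 0, 0], [0, 0, 0], [0, 0, 0], [0, 0, 0], [0, 0, 0]], gripper=[1, 1, 1, 1, 1])

```text
time_s: 16.25
eef_pos: [0.4778, -0.2752, 0.1478]
ee_rot: [0.001, 0.19, 0.982, -0.001]
ft_force: [-4.1, 2.1, 12.7]
gripper_width: 0.229
finger_force: 50.0
```

```bash
python3 - <<'E'
from h import *
s=manip.state();print(s["time_s"],s["eef_pos"],s["eef_pos"][2]-.0938,s["ft_force"],s["wrist_torque"],s["qvel"].round(4))
E
```

```text
16.25 [ 0.47779723 -0.27524975  0.14776812] 0.05396812038943666 [-4.13229785  2.13627316 12.74768797] [0.52520651 0.86193114 0.01085772] [-0.0007 -0.0015 -0.0005  0.0003 -0.0007 -0.0002]
```

Call:
step_arm(dp=[[0.0003, 0, 0.0005], [0.0006, 0, 0.001], [0.0006, 0, 0.001], [0.0006, 0, 0.001]], rotation=[[0, 0, 0], [0, 0, 0], [0, 0, 0], [0, 0, 0]], gripper=[1, 1, 1, 1])

```text
time_s: 16.65
eef_pos: [0.4776, -0.2752, 0.1477]
ee_rot: [0.002, 0.19, 0.982, -0.001]
ft_force: [-3.4, 2.5, 14.9]
gripper_width: 0.227
finger_force: 50.0
```

```bash
python3 - <<'E'
from h import *
s=manip.state();print(s["time_s"],s["eef_pos"],s["eef_pos"][2]-.0938,s["ft_force"],s["wrist_torque"],s["finger_force"])
f=grab_frame("side");P=cloud(f);h=cv2.cvtColor(f["img"],cv2.COLOR_RGB2HSV)
m=(np.hypot(P[...,0]-.477,P[...,1]+.274)<.035)&((h[...,0]>4)&(h[...,0]<20)&(h[...,1]>140))&(P[...,2]<.12)
print(m.sum(),np.percentile(P[m],[2,98],axis=0))
u,v=map(int,proj(f,(.477,-.274,.08)));k=28
cv2.imwrite("pics/g6.png",cv2.resize(f["img"][v-k:v+k,u-k:u+k,::-1],(400,400),interpolation=cv2.INTER_CUBIC))
E
```

```text
16.65 [ 0.47762951 -0.27517353  0.1476989 ] 0.05389889910510587 [-3.35718732  2.51269433 14.86055495] [0.58818192 0.78980644 0.038224  ] 49.99937932938337
291 [[ 0.45217695 -0.27766731  0.05098889]
 [ 0.49918572 -0.24742519  0.1012812 ]]
```

View pics/g6.png

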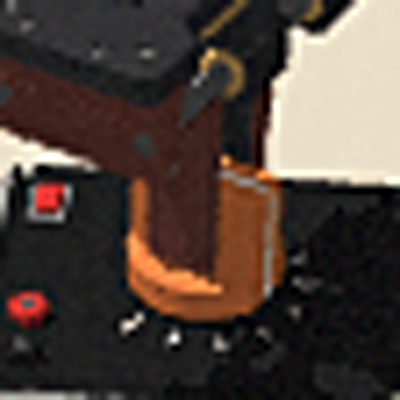

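The picture shows the knob on the controller: its skirt is centred near (205,285), down on the dial face, with the white stripe towards the robot. It is at its stop with about 15 N of press and still gripped, so I'm handing in.

```bash
python3 -c "
from workcell import job
print(job.job_done())"
```

```text
the job is handed in; nothing more can be done
None
```

The job is handed in; the hand-in call returned no verdict. The knob was stood upright first, then fitted onto the D-shaft. At hand-in it was at the collar's stop by the arm's position reading (underside about 4 mm above the controller's top), pressed with about 15 N and still gripped at 50 N.

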